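Reset a coffee grinder's grind dial: to the stop, then three clicks back

TASK

Set the grind on the coffee grinder: turn its grind dial (the large knob with the bar grip and pointer) clockwise, seen from above, until it is home against its stop, then turn it back anticlockwise exactly three clicks and let go. Leave the small round dose knob at the other end of the grinder as it is.

Things in the scene. Friction and masses are not known exactly. Their poses are not given: they have to be found in the camera images.
- grinder: coffee grinder: grey block 110 mm deep (x), 250 wide (y), 100 high with a flat steel deck on top, fixed to the worktop; origin under its centre on the worktop, x to its back, y to its left; spout on its front (-x). On the deck: grind dial (axis at y -80 mm), clear bean hopper 69 mm across with black lid, 58 mm high (at y +22), dose knob (at y +95)
- dial_grip (a point): point to grip, on the vertical axis of the grind dial, 34 mm above the deck. The dial is black: a disc 54 mm across, its top 8 mm above the deck, and on it an upright bar to pinch, 50 mm long, 14 mm thick, top 44 mm above the deck. This point turns with the dial: x along the bar to the pointer (white line), y across the bar, z up
- grind_dial (a joint): dial angle, rad: 0 at the stop (fully clockwise from above; pointer at the broad mark by the pin, 150 degrees anticlockwise from the grinder's x), growing anticlockwise to 2.09. Clicks and marks every 20 degrees (0.349) from the stop; a light spring (0.05 N m) draws it into the nearest click. Starts one or two clicks from the stop; three clicks is 1.047
- dose_knob (a joint): angle in rad of the dose knob, a plain round black knob 28 mm across, 17 mm high, at the left end of the deck; 0 at the start, to be left alone

How it is judged:
On the way:
1. the grind dial is home against its clockwise stop (within 7 degrees) (value of joint grind_dial below 0.12 rad), for 0.1 s.
At the end, for the whole second after the job is handed in: the grind dial rests on the third click from its stop (60 degrees, within 10 degrees), released (value of joint grind_dial between 0.873 and 1.222 rad and velocity of joint grind_dial between -0.1 and 0.1 rad/s); the robot touches nothing.
It fails at once if the dose knob is turned by more than 12 degrees (value of joint dose_knob above 0.21 rad or value of joint dose_knob below -0.21 rad).
It also fails if it takes over 35 s, if anything falls off the work surface, if the arm or the gripper's body presses on something with over 40 N, if the wrist force passes 120 N, or if a joint passes its speed limit or range.

ROBOT

A 7-joint arm with a two-finger parallel gripper is mounted at the origin on a cart in front of the work surface, level with it; the furniture and walls round the work are solid. World frame = base frame: x ahead of the robot, y to its left, z up, the work surface at z = 0. Lengths are in m, angles in rad, forces in N, time in s.
With the tool pointing down it reaches from about 0.425 to 0.95 m from the base axis. Payload 4.7 kg.
Tool frame: the origin (TCP) lies at the very end of the fingers, on their centre line; the grasp point (between the pads) lies manip.tcp_to_grasp behind it (manip.tcp_to_grasp is the distance from the TCP to the grasp point, in m); z points along the fingers, y is the line along which they close (so a half turn about z gives the same grasp; the last joint's range is limited). The gripper opens to 87 mm and grips with 3 to 60 N. Pads are 19 mm wide; open, the fingers measure 117 mm over their backs; the gripper's body (75 mm by 190 mm) begins 51 mm behind the grasp point.
Start: joints at [1.25, 0.469, -0.049, 1.532, 0.024, 1.141, -0.082], TCP at [0.194, -0.646, 0.223] pointing down, gripper open.
Joint ranges: [-2.59, 2.59], [-0.33, 1.99], [-1.39, 1.29], [0.1, 2.45], [-1.04, 4.18], [0.21, 1.99], [-2.66, 2.66]. Speed limits (rad/s): [2.57, 2.57, 3.14, 3.14, 3.14, 3.14, 3.14].

INTERFACE

Orientations are given as a unit quaternion [x, y, z, w].
In Python, from station import manip gives the robot as it stands.
- The arm moves only by the tool play_rows, never from a script. Its argument "deltas" is a list of rows, each a list of 2 entries, a list of its own where there are three numbers: the shift along the tool's x, y, z in mm, then the turn about the tool's z in degrees. A call has 1 to 5 rows; each row shifts and turns the commanded pose from where the row before left it, along the tool's axes as they then stand; what a row does not reach is not made up. A row lasts 1/12 s, in which the tool goes at most 41.7 mm and 7.16 degrees, less where a joint would pass 70% of its speed; a pose out of reach is approached as far as the arm can. A call is refused whole if a number of a shift passes 41.7 or a number of a turn 7.16, either way. A call with a gripper value outside its range is refused whole. "claw" is the opening, from -1 (shut) to 1 (fully open), set as the call begins (left out, the last holds). The fingers move at their own pace and stop on an object; "force" is the grip in N (left out, the last holds). Time passes only in rows, so rows that do not move let the fingers close. It gives the time, the measured TCP pose, the force, the opening and the grip force at its end, in the units of the state.
- manip.observe(): the state, without advancing time (a new reading comes with each control period).
- manip.read_camera(name): name is "scene" or "top" or "wrist"; returns (picture, depth): 400x640x3 uint8, red, green, blue; 400x640 float32, m along the optical axis (not along the pixel's ray), 0 where there is no reading.
- manip.camera_params(name): a dict with "fx", "fy", "cx", "cy" (pixels), "view" (4x4, takes a point from world to camera coordinates). Camera axes: x right, y up, looking along -z (the intrinsics and any distortion apply to the point x, -y, -z); pixel columns grow to the right and rows downward; lengths in m; the calibration is good to about 2 mm. The wrist camera is an equidistant fisheye: a pixel r from the principal point sees the ray r / f radians off the axis. A picture is of the moment at which its call begins: read the wrist's pose just before it. camera_params takes no time and is no camera call; for the wrist camera it gives the pose at the moment of the call.
- manip.close_job(): hands the job in; it is judged then, once.
Trained networks look in the newest picture that a camera, given by its name, has taken for a name from the list of things; names that differ only in an ending like _2 or _b are one class to them, and where a whole thing is asked for, a point or a joint stands for the part that bears it (a point fixed in the world has none). Each returns a list of dicts, best first, with "p" (0 to 1); they miss things now and then, are a little off and sometimes report something else, mostly with a low value. They report only what shows in the picture. A call takes as long as a camera call.
- manip.masks_of(label, camera): "pixels" (400x640 bool, what is visible of it) and "box" ([centre column, centre row, width, height] in pixels, round what is visible of it).
The state is a dict: "time": time; "qpos": joint angles; "joint_vel": joint speeds; "joint_efforts": joint torques, N m; "tool_pos": TCP position; "tool_rot": TCP orientation; "contact_force": force on the tool from outside, world axes, zero at the start; "moment": the same for the moment, N m; "opening": finger opening in m; "grasp_force": force on a finger pad.
Only numpy, scipy, OpenCV 4.12 (cv2) and the standard library are available. Lean on these libraries where they do the work, as an engineer would, in place of code of your own. Each camera call takes 0.05 s, during which the arm holds its last target. There are 200 camera calls.

## Working session

There is one attempt and no reset: what is moved stays moved. The work goes in short steps, Python scripts to look and compute and a tool call to move; the robot and the scene stay as the last step left them, time stands still between calls to the robot, and variables do not carry over. Pictures are saved under pics/ and viewed, at most 10 in all, crops included, and the job is handed in when it is done.

Besides the shell and the picture viewer there is one more tool, called as name(argument=value, ...), one argument or row to a line, values as JSON. play_rows: Moves the arm, as the interface text tells. Its arguments: {"type":"object","properties":{"deltas":{"type":"array"},"claw":{"type":"number"},"force":{"type":"number"}},"required":["deltas"]}

```bash
mkdir -p pics; cat > h.py <<'E'
import numpy as np,cv2
from station import manip
from scipy.spatial.transform import Rotation as R
def save(n,f):
    im,d=manip.read_camera(n); cv2.imwrite('pics/'+f,im[:,:,::-1]); return im,d
def pts(n,mask,d):
    p=manip.camera_params(n); v,u=np.nonzero(mask&(d>0)); z=d[v,u]
    c=np.c_[(u-p['cx'])/p['fx']*z,-(v-p['cy'])/p['fy']*z,-z,np.ones(len(z))]
    return (np.linalg.inv(p['view'])@c.T).T[:,:3]
E
python3 - <<'E'
from h import *
s=manip.observe();print(s,manip.tcp_to_grasp)
for n in ('top','scene'):
    im,d=save(n,n+'0.png')
    for l in ('grinder','dial_grip','dose_knob'):
        for m in manip.masks_of(l,n)[:2]:
            P=pts(n,m['pixels'],d)
            print(n,l,m['p'],m['box'],P.mean(0).round(3) if len(P) else 0, P.min(0).round(3),P.max(0).round(3))
E
```

```text
{'time': 0.0, 'qpos': array([ 1.25009976,  0.46947313, -0.04860072,  1.53368483,  0.02410995,
        1.14094592, -0.08229611]), 'joint_vel': array([-0.00104767,  0.00179784, -0.00051514,  0.00231913,  0.00044121,
       -0.00097657, -0.00015449]), 'joint_efforts': array([-4.07688922e-04, -5.07971621e+01, -8.05436983e-02, -2.36157954e+01,
       -6.13357150e-02,  3.79844557e-02,  1.60079248e-04]), 'tool_pos': array([ 0.19402391, -0.64590632,  0.22148191]), 'tool_rot': array([ 9.89372010e-01,  1.45403232e-01, -1.76659722e-04, -9.46249810e-04]), 'contact_force': array([ 0.07073955, -0.70703522, -0.66189956]), 'moment': array([ 0.00058146,  0.01975479, -0.01509181]), 'grasp_force': 0.0, 'opening': 0.08687808021693635} 0.0187
top grinder 0.74 [298.4, 215.1, 130.2, 81.6] [0.507 0.24  0.107] [ 0.418  0.111 -0.004] [0.605 0.386 0.162]
top grinder 0.34 [252.8, 199.3, 15.6, 15.4] [0.533 0.332 0.116] [0.52  0.319 0.098] [0.546 0.348 0.12 ]
top dial_grip 0.74 [339.2, 214.0, 27.2, 37.0] [0.498 0.161 0.118] [0.464 0.135 0.096] [0.534 0.188 0.146]
top dose_knob 0.68 [251.2, 199.0, 18.6, 15.2] [0.533 0.332 0.116] [0.52  0.319 0.098] [0.549 0.35  0.12 ]
scene grinder 0.7 [305.8, 235.8, 125.3, 101.8] [0.495 0.259 0.095] [ 0.416  0.045 -0.002] [0.662 0.37  0.161]
scene dial_grip 0.65 [337.8, 199.6, 25.1, 25.5] [0.496 0.167 0.123] [0.465 0.138 0.099] [0.524 0.187 0.148]
```

```bash
python3 - <<'E'
from h import *
im,d=manip.read_camera('top')
ms=[m for m in manip.masks_of('dial_grip','top')];k=manip.masks_of('dose_knob','top')[0]
A=pts('top',ms[0]['pixels'],d); B=A[A[:,2]>0.135]
K=pts('top',k['pixels'],d);K=K[K[:,2]>.11]
r=cv2.minAreaRect((B[:,:2]*1000).astype(np.float32));print(len(B),r,cv2.boxPoints(r))
c=np.linalg.svd(B[:,:2]-B[:,:2].mean(0))[2][0];print(B.mean(0),np.degrees(np.arctan2(c[1],c[0])))
D=A[(A[:,2]<.115)];print(D.mean(0)); print(K.mean(0),K.min(0),K.max(0))
p=manip.camera_params('top');print(p)
cv2.imwrite('pics/c1.png',cv2.resize(im[165:265,225:375,::-1],None,fx=5,fy=5,interpolation=cv2.INTER_CUBIC))
E
```

```text
186 ((500.3460998535156, 160.64260864257812), (48.75758361816406, 13.713959693908691), 1.2270140647888184) [[475.82608 166.97597]
 [476.11972 153.26515]
 [524.8661  154.30925]
 [524.5725  168.02007]]
[0.49985441 0.16077865 0.14307888] -179.14729706350218
[0.4995036  0.16081284 0.1074372 ]
[0.53189344 0.33181971 0.11661487] [0.51988858 0.32041516 0.11072161] [0.54419977 0.34299921 0.12024607]
{'fx': 424.8533251075749, 'fy': 424.8533251075749, 'cx': 320.6688654450768, 'cy': 199.6426360385475, 'view': array([[-0.0269559 , -0.99952514, -0.01492886,  0.20748511],
       [ 0.98525702, -0.02908916,  0.16858952, -0.53470257],
       [-0.16894373, -0.01016428,  0.98557329, -0.8686318 ],
       [ 0.        ,  0.        ,  0.        ,  1.        ]])}
```

View pics/c1.png

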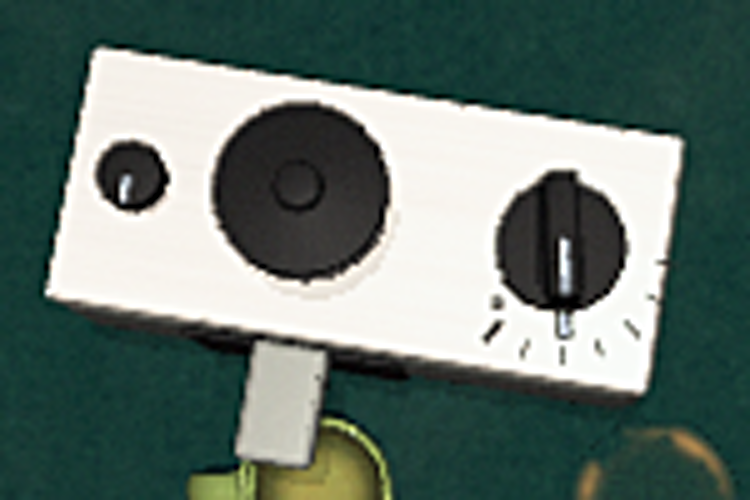

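The top crop shows the grinder yawed about -10.5°. The dial, at crop (562,245), has its pointer on the second mark from the broad one by the pin, so it is at about 40°. I'll check the scene for obstacles.

View pics/scene0.png

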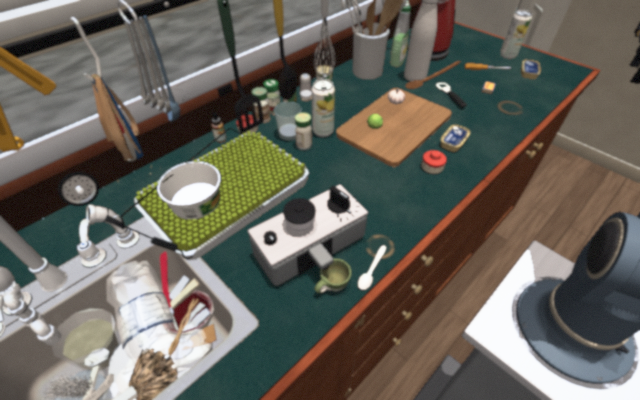

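```bash
python3 - <<'E'
from h import *
s=manip.observe();M=R.from_quat(s['tool_rot']);p=s['tool_pos'];print(M.as_matrix().round(3))
for w in ([.5,-.2,.25],[.5,.161,.25]):
    w=np.array(w);v=M.inv().apply(w-p)*1000;n=np.ceil(np.linalg.norm(v)/40);print(n,v/n);p=w
im,d=manip.read_camera('top')
v,u=np.nonzero(d>0);P=pts('top',np.ones_like(d,bool),d)
h=P[(P[:,2]>.12)];H,xe,ye=np.histogram2d(h[:,0],h[:,1],bins=[np.arange(-.1,1.1,.1),np.arange(-.8,.8,.1)]);print(H.astype(int))
E
```

```text
[[ 0.958  0.288  0.   ]
 [ 0.288 -0.958  0.   ]
 [ 0.    -0.    -1.   ]]
14.0 [ 30.0925495  -24.257274    -1.95977108]
10.0 [ 1.03854158e+01 -3.45738794e+01  1.04680075e-03]
[[   0    0    0    0    0    0    0    0    0    0    0    0    0    0
     0]
 [   0    0    0    0    0    0    0    0    0    0    0    0    0    0
     0]
 [   0    0    0    0    0    0    0    0    0    0    0    0    0    0
     0]
 [   0    0    0    0    0    0    0    0    0    0    0    0    0    0
     0]
 [   0    0    0    0    0    0    0    0    0    0    0    0    0    0
     0]
 [   0    0    0    0    0    0    0    0    0  100  165    0    0    0
     0]
 [   0    0    0    0    0    0    0    0    0  100  845    0    0    0
     0]
 [   0    0    0    0    0    0    0    0    0    0    0    0    0    0
     0]
 [   0    0    0    0    0    0  174  399    0    0    7 1437  164   72
    70]
 [   0    0    0  240    0    0  771  420  835 1122    0  123 1498  117
  1139]
 [   0    0    0  366    0    0    0    0    0    0    0    0    0    0
     0]
 [   0    0    0    0    0    0    0    0    0    0    0    0    0    0
     0]]
```

The scene view shows the grinder in mid-picture, around (310,235), and the area at x<0.65 on the way there is clear. Moving.

play_rows(
  deltas=[
    [[30,-24,-2],0],
    [[30,-24,-2],0],
    [[30,-24,-2],0],
    [[30,-24,-2],0],
    [[30,-24,-2],0],
  ],
  claw=0.25,
)

```text
time: 1.02
tool_pos: [0.3041, -0.4868, 0.2328]
tool_rot: [0.989, 0.145, 0.0, 0.0]
contact_force: [0.4, 0.2, 0.5]
opening: 0.062
grasp_force: 0.0
```

play_rows(
  deltas=[
    [[30,-24,-2],0],
    [[30,-24,-2],0],
    [[30,-24,-2],0],
    [[30,-24,-2],0],
    [[30,-24,-2],0],
  ],
)

```text
time: 1.43
tool_pos: [0.4133, -0.3287, 0.2431]
tool_rot: [0.989, 0.145, 0.0, 0.0]
contact_force: [1.0, -0.3, 0.1]
opening: 0.0546
grasp_force: 0.0
```

play_rows(
  deltas=[
    [[30,-24,-2],0],
    [[30,-24,-2],0],
    [[30,-24,-2],0],
    [[30,-24,-2],0],
    [[10,-34.5,0],0],
  ],
)

```text
time: 1.85
tool_pos: [0.5033, -0.1662, 0.2513]
tool_rot: [0.989, 0.146, 0.002, 0.0]
contact_force: [1.4, -0.3, 1.2]
opening: 0.0542
grasp_force: 0.0
```

play_rows(
  deltas=[
    [[10.5,-34.5,0],0],
    [[10.5,-34.5,0],0],
    [[10.5,-34.5,0],0],
    [[10.5,-34.5,0],0],
    [[10.5,-34.5,0],0],
  ],
)

```text
time: 2.27
tool_pos: [0.4998, 0.014, 0.2509]
tool_rot: [0.989, 0.145, 0.0, 0.0]
contact_force: [0.4, 0.1, -0.8]
opening: 0.0542
grasp_force: 0.0
```

play_rows(
  deltas=[
    [[10.5,-34.5,0],0],
    [[10.5,-34.5,0],0],
    [[10.5,-34.5,0],0],
    [[10.5,-34.5,0],0],
    [[0,0,0],-7],
  ],
)

```text
time: 2.68
tool_pos: [0.4992, 0.1658, 0.2515]
tool_rot: [0.977, 0.212, 0.001, -0.003]
contact_force: [0.1, 1.0, -0.1]
opening: 0.0544
grasp_force: 0.0
```

play_rows(
  deltas=[
    [[0,0,0],-7],
    [[0,0,0],-7],
    [[0,0,0],-7],
    [[0,0,0],-7],
    [[0,0,0],-7],
  ],
)

```text
time: 3.1
tool_pos: [0.5007, 0.1566, 0.2507]
tool_rot: [0.87, 0.493, 0.0, 0.0]
contact_force: [-0.2, -0.5, 1.3]
opening: 0.0548
grasp_force: 0.0
```

play_rows(
  deltas=[
    [[0,0,0],-7],
    [[0,0,0],-7],
    [[0,0,0],-7],
    [[0,0,0],-7],
    [[0,0,0],-7],
  ],
)

```text
time: 3.52
tool_pos: [0.5007, 0.1566, 0.2507]
tool_rot: [0.682, 0.732, 0.0, 0.0]
contact_force: [0.3, -0.3, 0.4]
opening: 0.0546
grasp_force: 0.0
```

play_rows(
  deltas=[
    [[0,0,0],-7],
    [[0,0,0],-7],
    [[0,0,0],-7],
    [[0,0,0],-7],
    [[0,0,0],-7],
  ],
)

```text
time: 3.93
tool_pos: [0.5007, 0.1565, 0.2507]
tool_rot: [0.43, 0.903, -0.0, 0.0]
contact_force: [-0.1, 0.3, -0.9]
opening: 0.0545
grasp_force: 0.0
```

play_rows(
  deltas=[
    [[0,0,0],-7],
    [[0,0,0],-7],
    [[0,0,0],-7],
    [[0,0,0],-7],
    [[0,0,0],-7],
  ],
)

```text
time: 4.35
tool_pos: [0.5007, 0.1565, 0.2507]
tool_rot: [0.139, 0.99, -0.0, 0.0]
contact_force: [0.5, 1.0, -0.8]
opening: 0.0544
grasp_force: 0.0
```

play_rows(
  deltas=[
    [[0,0,0],-7],
    [[0,0,0],-7],
    [[0,0,0],0],
    [[0,0,0],0],
  ],
)

```text
time: 4.68
tool_pos: [0.5007, 0.1564, 0.2505]
tool_rot: [0.022, 1.0, 0.0, -0.0]
contact_force: [0.0, 0.8, 0.6]
opening: 0.0544
grasp_force: 0.0
```

play_rows(
  deltas=[
    [[1,4,26],-3.5],
    [[0,0,30],0],
    [[0,0,30],0],
    [[0,0,30],0],
    [[0,0,16],0],
  ],
)

```text
time: 5.1
tool_pos: [0.4983, 0.1595, 0.1155]
tool_rot: [-0.009, 1.0, -0.001, -0.002]
contact_force: [0.2, -0.8, -0.2]
opening: 0.0545
grasp_force: 0.0
```

play_rows(
  deltas=[
    [[0,0,0],0],
    [[0,0,0],0],
    [[0,0,0],0],
    [[0,0,0],0],
    [[0,0,0],0],
  ],
  claw=-1,
  force=15,
)

```text
time: 5.52
tool_pos: [0.5007, 0.161, 0.12]
tool_rot: [-0.01, 1.0, 0.0, 0.001]
contact_force: [0.2, 0.1, -0.7]
opening: 0.0287
grasp_force: 0.0
```

```bash
python3 - <<'E'
from h import *
s=manip.observe()
for k in ('tool_pos','contact_force','moment','opening','grasp_force','qpos'):print(k,np.round(s[k],3))
E
```

```text
tool_pos [0.501 0.161 0.12 ]
contact_force [ 0.161  0.07  -0.677]
moment [ 0.066 -0.124  0.043]
opening 0.029
grasp_force 0.0
qpos [ 0.344  0.528 -0.963  1.954  0.54   0.938  0.703]
```

play_rows(
  deltas=[
    [[0,0,0],0],
    [[0,0,0],0],
    [[0,0,0],0],
    [[0,0,0],0],
    [[0,0,0],0],
  ],
)

```text
time: 5.93
tool_pos: [0.5002, 0.1603, 0.1191]
tool_rot: [-0.01, 1.0, -0.0, 0.0]
contact_force: [-1.9, -2.5, 5.0]
opening: 0.0141
grasp_force: 15.0
```

```bash
python3 - <<'E'
from h import *
s=manip.observe()
for k in ('tool_pos','contact_force','moment','opening','grasp_force','qpos'):print(k,np.round(s[k],3))
E
```

```text
tool_pos [0.5   0.16  0.119]
contact_force [-1.864 -2.47   4.977]
moment [-0.42   0.072 -0.054]
opening 0.014
grasp_force 15.0
qpos [ 0.344  0.529 -0.962  1.954  0.541  0.939  0.703]
```

play_rows(
  deltas=[
    [[0,0,0],7],
    [[0,0,0],7],
    [[0,0,0],7],
    [[0,0,0],7],
    [[0,0,0],7],
  ],
)

```text
time: 6.35
tool_pos: [0.5007, 0.1604, 0.119]
tool_rot: [0.293, 0.956, 0.0, 0.001]
contact_force: [1.7, -1.7, 1.6]
opening: 0.0137
grasp_force: 15.0
```

play_rows(
  deltas=[
    [[0,0,0],4],
    [[0,0,0],2],
    [[0,0,0],0],
    [[0,0,0],0],
  ],
)

```text
time: 6.68
tool_pos: [0.5006, 0.1605, 0.119]
tool_rot: [0.34, 0.94, 0.0, 0.001]
contact_force: [0.9, -1.0, 3.6]
opening: 0.0145
grasp_force: 15.0
```

```bash
cat > st.py <<'E'
from h import *
s=manip.observe()
x=R.from_quat(s['tool_rot']).as_matrix()[:,0];print('yaw',np.degrees(np.arctan2(x[1],x[0])))
for k in ('time','tool_pos','contact_force','moment','opening','grasp_force','qpos'):print(k,np.round(s[k],3))
E
python3 st.py
```

```text
yaw 140.25109490921685
time 6.683
tool_pos [0.501 0.16  0.119]
contact_force [ 0.908 -1.     3.648]
moment [-0.405 -0.427 -0.057]
opening 0.014
grasp_force 15.0
qpos [ 0.227  0.464 -0.788  1.96   0.424  0.887  0.094]
```

play_rows(
  deltas=[
    [[0,0,0],2],
    [[0,0,0],2],
    [[0,0,0],0],
    [[0,0,0],0],
  ],
)

```text
time: 7.02
tool_pos: [0.5005, 0.1606, 0.119]
tool_rot: [0.372, 0.928, 0.0, 0.001]
contact_force: [3.0, -2.2, 4.9]
opening: 0.0144
grasp_force: 15.0
```

```bash
python3 st.py
```

```text
yaw 136.3577519349803
time 7.017
tool_pos [0.501 0.161 0.119]
contact_force [ 2.951 -2.237  4.884]
moment [-0.511 -0.556  0.387]
opening 0.014
grasp_force 15.001
qpos [ 0.215  0.459 -0.772  1.96   0.413  0.883  0.035]
```

play_rows(
  deltas=[
    [[0,0,0],-7],
    [[0,0,0],-7],
    [[0,0,0],-7],
    [[0,0,0],-7],
    [[0,0,0],-7],
  ],
)

```text
time: 7.43
tool_pos: [0.5, 0.1604, 0.1189]
tool_rot: [0.074, 0.997, -0.0, 0.0]
contact_force: [0.8, -2.1, 5.6]
opening: 0.014
grasp_force: 15.0
```

play_rows(
  deltas=[
    [[0,0,0],-7],
    [[0,0,0],-7],
    [[0,0,0],-7],
    [[0,0,0],-7],
    [[0,0,0],0],
  ],
)

```text
time: 7.85
tool_pos: [0.5, 0.16, 0.1189]
tool_rot: [-0.169, 0.986, -0.0, -0.0]
contact_force: [0.1, -4.0, 7.9]
opening: 0.0136
grasp_force: 15.0
```

```bash
python3 st.py
```

```text
yaw -160.5601907160484
time 7.85
tool_pos [0.5   0.16  0.119]
contact_force [ 0.092 -3.994  7.874]
moment [-0.752 -0.184 -0.014]
opening 0.014
grasp_force 14.999
qpos [ 0.391  0.566 -1.038  1.952  0.596  0.969  0.974]
```

play_rows(
  deltas=[
    [[0,0,0],0],
    [[0,0,0],0],
    [[0,0,0],0],
    [[0,0,0],0],
    [[0,0,0],0],
  ],
  claw=0.2,
)

```text
time: 8.27
tool_pos: [0.4994, 0.1609, 0.1183]
tool_rot: [-0.167, 0.986, 0.0, -0.0]
contact_force: [0.1, -0.0, 0.6]
opening: 0.039
grasp_force: 0.0
```

play_rows(
  deltas=[
    [[0,0,-5],0],
    [[0,0,-25],0],
    [[0,0,-35],0],
    [[0,0,-35],0],
    [[0,0,-35],0],
  ],
)

```text
time: 8.68
tool_pos: [0.4992, 0.161, 0.2552]
tool_rot: [-0.167, 0.986, 0.0, -0.0]
contact_force: [0.7, -0.3, 0.5]
opening: 0.0521
grasp_force: 0.0
```

play_rows(
  deltas=[
    [[0,-35,0],0],
    [[0,-35,0],0],
    [[0,-35,0],0],
    [[0,-35,0],0],
    [[0,-35,0],0],
  ],
)

```text
time: 9.1
tool_pos: [0.5576, -0.0061, 0.2541]
tool_rot: [-0.167, 0.986, -0.0, 0.0]
contact_force: [0.9, 0.3, 0.4]
opening: 0.052
grasp_force: 0.0
```

```bash
python3 - <<'E'
from h import *
import st
im,d=manip.read_camera('top')
A=pts('top',manip.masks_of('dial_grip','top')[0]['pixels'],d);B=A[A[:,2]>.135]
c=np.linalg.svd(B[:,:2]-B[:,:2].mean(0))[2][0];print(len(B),np.degrees(np.arctan2(c[1],c[0])))
cv2.imwrite('pics/c2.png',cv2.resize(im[165:265,225:375,::-1],None,fx=5,fy=5,interpolation=cv2.INTER_CUBIC))
E
```

```text
yaw -160.75811243013283
time 9.1
tool_pos [ 0.558 -0.006  0.254]
contact_force [0.927 0.328 0.36 ]
moment [ 0.092 -0.177  0.04 ]
opening 0.052
grasp_force 0.0
qpos [ 0.777  0.477 -1.144  1.734  0.46   1.233  1.423]
191 -160.42631902115102
```

View pics/c2.png

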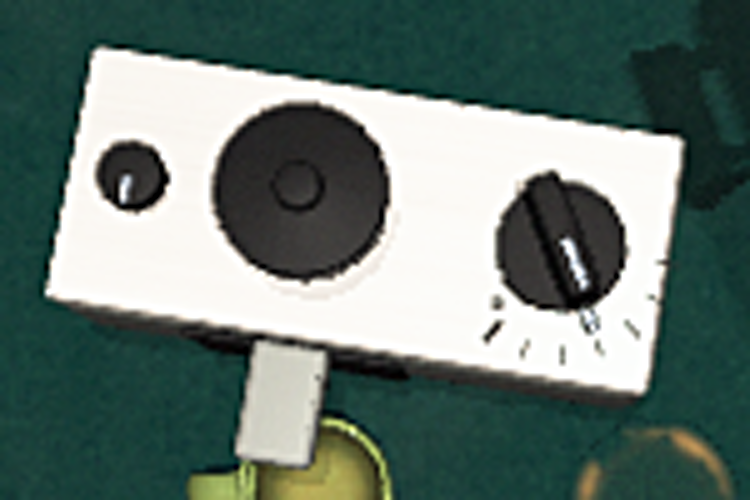

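The pointer, at crop (590,320), now lines up with the third mark after the broad one, and the dose knob hasn't moved. The moment about z jumped at the stop, which confirms the dial reached home.

```bash
python3 -c "
from station import manip
print(manip.close_job())"
```

```text
the job is handed in; nothing more can be done
None
```

The grind dial was turned home to its stop, then set back three clicks and released, with the dose knob left alone; the job is handed in, but no verdict came back.

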